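# Strap in a stained-glass panel and hold its viewing frame at the balance point

### The arm

A 7-joint arm with a two-finger parallel gripper is mounted at the origin on the work surface. World frame = base frame: x ahead of the robot, y to its left, z up, the work surface at z = 0. Lengths are in m, angles in rad, forces in N, time in s.
With the tool pointing down it reaches from about 0.35 to 0.9 m from the base axis. Payload 8.1 kg.
Tool frame: the origin (TCP) lies on the centre line of the jaws, within the pads' length; the fingertips stand 19 mm ahead of it and the grasp point (between the pads) is the TCP; z points along the fingers, y is the direction in which the jaws open and shut (so a half turn about z gives the same grasp; the last joint's range is limited). The gripper opens to 92 mm and grips with 3 to 60 N. Pads are 19 mm wide; open, the fingers measure 130 mm over their backs; the gripper's body (75 mm by 190 mm) begins 47 mm behind the grasp point.
Start: joints at [-1.44, 0.434, 0.025, 1.573, -0.012, 1.134, -0.075], TCP at [0.145, 0.608, 0.246] pointing down, gripper open.
Joint ranges: [-2.62, 2.62], [-0.44, 2.09], [-1.27, 1.32], [0.08, 2.57], [-1.32, 4.46], [0.12, 2], [-2.74, 2.74]. Speed limits (rad/s): [2.22, 2.22, 3.01, 3.01, 3.14, 3.14, 3.14].

### API

Orientations are given as a rotation vector (axis times angle).
In Python, from cell import monitor, imaging, workorder, outline_of gives the robot as it stands.
- The arm moves only by the tool move_arm, never from a script. Its argument "series" is a list of rows, each a list of 6 numbers: the shift along the world's x, y, z in cm, then the turn, a rotation vector about the world's x, y, z in degrees. A call has 1 to 8 rows; each row shifts and turns the commanded pose from where the row before left it; what a row does not reach is not made up. A row lasts 1/10 s, in which the tool goes at most 50 mm and 8.59 degrees, less where a joint would pass 70% of its speed; a pose out of reach is approached as far as the arm can. A call with a gripper value outside its range is refused whole. "grip" is the opening, from 0 (shut) to 1 (fully open), set as the call begins (left out, the last holds). The fingers move at their own pace and stop on an object; "force" is the grip in N (left out, the last holds). Time passes only in rows, so rows that do not move let the fingers close. It gives the time, the measured TCP pose, the force and the opening at its end, in the units of the state.
- monitor.observe(): the state, without advancing time (a new reading comes with each control period).
- imaging.get_image(name): name is "scene" or "side" or "wrist"; returns a dict with "color" (400x640x3 uint8, red, green, blue), "fx", "fy", "cx", "cy" (pixels), "rvec" (rotation vector, rad) and "tvec" (3), from world to camera coordinates, as OpenCV has them; the wrist camera has in their place "mount" (4x4, takes a point from camera to tool coordinates, whose origin is the TCP and whose axes are the flange's). Camera axes: x right, y down, z forward; pixel columns grow to the right and rows downward; lengths in m; the calibration is good to about 2 mm. A picture is of the moment at which its call begins: read the wrist's pose just before it. There is no depth.
- workorder.sign_off(): hands the job in, once; it reports no verdict.
Trained networks look in the newest picture that a camera, given by its name, has taken for a name from the list of things; names that differ only in an ending like _2 or _b are one class to them, and where a whole thing is asked for, a point or a joint stands for the part that bears it (a point fixed in the world has none). Each returns a list of dicts, best first, with "p" (0 to 1); they miss things now and then, are a little off and sometimes report something else, mostly with a low value. They report only what shows in the picture. A call takes as long as a camera call. They do not tell look-alikes from the thing itself.
- outline_of(camera, thing): "mask" (400x640 bool, what is visible of it) and "rect" ([left, top, width, height] in pixels, round what is visible of it).
The state is a dict: "clock": time; "joints": joint angles; "dq": joint speeds; "joint_efforts": joint torques, N m; "position": TCP position; "ee_rot": TCP orientation; "force": force on the tool from outside, world axes, zero at the start; "ft_torque": the same for the moment, N m; "width": opening from 0.0 (shut) to 1.0 (fully open).
Only numpy, scipy, OpenCV 4.12 (cv2) and the standard library are available. Lean on these libraries where they do the work, as an engineer would, in place of code of your own. Each camera call takes 0.05 s, during which the arm holds its last target. There are 200 camera calls.

### The job

Press both steel straps of the viewing frame down until they snap shut over the stained-glass panel, and only then take the frame by its handle bar and swing it up to its over-centre balance point, standing upright on its hinge, so that it falls neither back nor over to the other side. The program finishes while the gripper is still holding the frame still there: do not let go. Never let the frame tip over to the far side, keep the panel in its seat, and leave the bottle, the brush and the jar where they are.

Things in the scene. Friction and masses are not known exactly. Their poses are not given: they have to be found in the camera images.
- stand: Plywood viewing stand fixed to the bench, board 250 x 250 x 12 mm over local y -200 to +50 mm, yawed up to 0.4 rad. Two dark hinge cheeks (14 x 34 mm, tops 70 mm up) at local x +-104 mm. Origin on the bench under the middle of the frame's hinge axis, which runs along local x at height 55 mm; the lying frame extends from it towards local -y.
- hinge (a point): Middle of the frame's hinge axis, 55 mm above the bench; fixed. The frame is of aluminium, 180 x 180 x 10 mm, centred in thickness on this axis, its bars 10 to 190 mm from it. With panel and straps it weighs 0.7 to 0.85 kg, centred about 0.1 m from the axis (3 to 4 N at the handle to lift).
- frame (a joint): Hinge of the frame, rad. 0 = lying flat on its rests (the start); grows as the handle end rises. The balance point is at about 1.55 (in effect upright, handle straight above the hinge); beyond it the frame falls over to the far side, to a stop at 2.3. The hinge is nearly free: the frame stays nowhere by itself.
- handle (a point): Round steel bar on the frame's free edge, 12 mm thick, 80 mm free between its two legs, parallel to the hinge axis. The point is mid-bar, in the frame's mid-plane, 230 mm from the hinge axis, 40 mm beyond the frame's edge. Lying, 55 mm above the bare bench. Pinch it from above across the bar; it turns in the fingers, so the tool can stay pointing down.
- strap_near (a joint): Hinge of the steel strap on the frame's side bar at the stand's local -x, rad. 0 = shut, flat over the panel's edge; grows as it lifts; starts open at 0.6 to 0.9, held by friction (it may sag slightly). Pushing it down at the pad takes 3 to 5 N; below about 0.2 it snaps shut by itself and a sprung catch holds it (some 4 to 5 N at the pad to lift).
- strap_far (a joint): The same for the like strap on the side bar at the stand's local +x.
- strap_near_pad (a point): Where to press strap_near: on its top face, 34 mm from its hinge line; moves with it. Strap plate 56 x 22 x 4 mm, reaching inward over the panel from a hinge line along the stand's y, 64 mm high, at stand x -86 mm (middle at y -100 mm). Shut, this point is at stand (-52, -100, 65.5) mm, the strap 1.5 mm above the panel.
- strap_far_pad (a point): The same point on strap_far, whose hinge line is at stand x +86 mm. Shut, it is at stand (+52, -100, 65.5) mm.
- glass: Square leaded stained-glass panel with an eight-petal rosette, 130 x 130 x 6 mm, about 0.26 kg, lying loose in the frame's seat, flush with the frame's top. Origin at the centre of its underside.
- seat (a point): Centre of the panel's seat in the frame, 100 mm from the hinge axis, where the underside of the panel belongs. Moves with the frame.
- bottle: Bystander: clear plastic bottle, 60 mm across, 170 mm high, standing. Origin under its centre.
- brush: Bystander: brush lying on the bench. Origin at the middle of its underside.
- jar: Bystander: amber glass jar, 64 mm across, 70 mm high, standing. Origin under its centre.
Not all that is in view belongs to the job. Of the things like the glass, leave any that is turquoise or yellow; of the rest the smaller one is meant.

How it is judged:
On the way:
1. both straps snapped shut with the frame still lying flat (value of joint each of strap_near, strap_far below 0.06 rad and value of joint frame below 0.1 rad), for 0.2 s.
At the end, for the whole second after the job is handed in: The frame stands within 0.1 rad of its balance point (joint 1.55) and is still (under 0.05 rad/s), the fingers hold the frame (over 1 N), both straps are shut (under 0.06 rad) and the panel is in its seat (within 8 mm) (value of joint frame between 1.45 and 1.65 rad and velocity of joint frame between -0.05 and 0.05 rad/s and contact force between the fingers and frame above 1 N and value of joint each of strap_near, strap_far below 0.06 rad and distance between glass and seat below 0.008 m); the arm keeps its last pose, push and grip.
It fails at once if the frame is raised before both straps are shut (value of joint frame above 0.2 rad and value of joint any of strap_near, strap_far above 0.12 rad).
It fails at once if the frame tips over to the far side (value of joint frame above 1.95 rad).
It fails at once if the panel leaves its seat (distance between glass and seat above 0.02 m).
It fails at once if a bystander is moved (distance of any of bottle, brush, jar from where it was at the start of the episode above 0.03 m).
It also fails if it takes over 64 s, if anything falls off the work surface, if the arm or the gripper's body presses on something with over 40 N, if the wrist force passes 120 N, or if a joint passes its speed limit or range.

## Working session

There is one attempt and no reset: what is moved stays moved. The work goes in short steps, Python scripts to look and compute and a tool call to move; the robot and the scene stay as the last step left them, time stands still between calls to the robot, and variables do not carry over. Pictures are saved under pics/ and viewed, about 8 in all and at most 12, crops included, and the job is handed in when it is done.

Besides the shell and the picture viewer there is one more tool, called after "Call:" by a JSON object that holds its "method" and its "body", one argument or row to a line. move_arm: Moves the arm, as the interface text tells. Its arguments: {"type":"object","properties":{"series":{"type":"array"},"grip":{"type":"number"},"force":{"type":"number"}},"required":["series"]}

```bash
mkdir -p pics; ls
cat > h.py <<'E'
import numpy as np, cv2
from cell import monitor, imaging, workorder, outline_of
def save(n,f):
    im=imaging.get_image(n); cv2.imwrite('pics/'+f,im['color'][:,:,::-1]); return im
def ray(im,uv):
    R,_=cv2.Rodrigues(np.array(im['rvec'],float)); t=np.array(im['tvec'],float)
    d=np.array([(uv[0]-im['cx'])/im['fx'],(uv[1]-im['cy'])/im['fy'],1.])
    return -R.T@t, R.T@d
def at_z(im,uv,z):
    c,d=ray(im,uv); return c+d*(z-c[2])/d[2]
def proj(im,P):
    return cv2.projectPoints(np.array(P,float).reshape(-1,3),np.array(im['rvec'],float),np.array(im['tvec'],float),np.array([[im['fx'],0,im['cx']],[0,im['fy'],im['cy']],[0,0,1.]]),None)[0][:,0]
E
python3 - <<'E'
from h import *
for n in ['scene','side']:
    im=save(n,n+'1.png'); print(n,im['fx'],np.round(im['rvec'],3),np.round(im['tvec'],3))
    for th in ['stand','handle','frame','glass','strap_near','strap_far','bottle','jar','brush']:
        for o in outline_of(n,th)[:3]:
            print(th,round(o['p'],2),o['rect'])
s=monitor.observe();print(s)
E
```

```text
pics
scene 487.0676456300179 [ 1.537  2.026 -0.833] [ 0.162 -0.334  1.991]
stand 0.86 [275.0, 177.5, 100.7, 81.2]
handle 0.58 [278.6, 177.5, 78.6, 52.9]
frame 0.98 [276.7, 175.0, 83.5, 56.8]
glass 0.94 [197.7, 220.5, 51.0, 31.9]
glass 0.8 [292.9, 181.2, 52.0, 40.4]
glass 0.77 [374.7, 258.1, 64.4, 51.6]
bottle 0.79 [432.2, 207.8, 26.5, 47.9]
jar 0.59 [186.0, 173.5, 23.2, 32.7]
brush 0.51 [431.5, 185.9, 17.0, 30.4]
side 504.4109975492995 [ 2.256 -0.66   0.258] [-0.466  0.266  1.371]
stand 0.78 [270.0, 179.5, 97.4, 77.7]
handle 0.69 [279.2, 183.5, 78.6, 66.4]
frame 0.76 [284.1, 187.9, 73.7, 62.3]
glass 0.74 [284.8, 291.3, 71.4, 57.2]
glass 0.71 [299.3, 139.0, 46.8, 25.0]
glass 0.62 [290.4, 196.4, 57.6, 36.4]
strap_near 0.67 [285.7, 204.7, 16.2, 16.1]
strap_far 0.57 [337.5, 198.5, 9.3, 9.7]
jar 0.56 [404.3, 293.9, 27.2, 31.0]
jar 0.48 [334.0, 197.6, 11.5, 12.2]
brush 0.9 [198.7, 156.8, 52.6, 33.7]
{'clock': 1.0, 'joints': array([-1.43959972,  0.43446023,  0.0250104 ,  1.57319825, -0.01160264,
        1.13401609, -0.07508567]), 'dq': array([ 0.00014131, -0.00021246,  0.00097505, -0.00072646, -0.0011759 ,
       -0.00106665, -0.0009271 ]), 'joint_efforts': array([-1.22169022e-04, -6.67669415e+01,  9.83709656e-01, -3.14838123e+01,
       -6.07311632e-02,  3.22753110e-02,  3.22843107e-05]), 'position': array([0.14482852, 0.6079976 , 0.24576736]), 'ee_rot': array([3.66535710e-01, 3.12012156e+00, 9.86013242e-05]), 'force': array([ 0.06303322, -0.47230563,  0.17161233]), 'ft_torque': array([-0.00293272, -0.01581322, -0.01343859]), 'width': 0.9968927963553688}
```

Run:
```python
import cv2,numpy as np
a=cv2.imread('pics/scene1.png');b=cv2.imread('pics/side1.png')
a=cv2.resize(a[130:320,170:470],None,fx=2.6,fy=2.6,interpolation=cv2.INTER_CUBIC)
cv2.imwrite('pics/sc.png',a)
b=cv2.resize(b[125:355,180:440],None,fx=2.6,fy=2.6,interpolation=cv2.INTER_CUBIC)
cv2.imwrite('pics/sd.png',b)
```

```text
(no output)
```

View pics/sc.png

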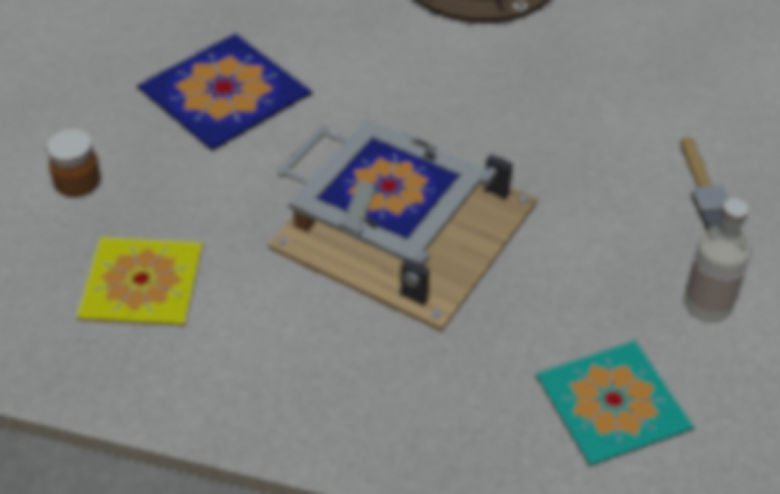

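View pics/sd.png

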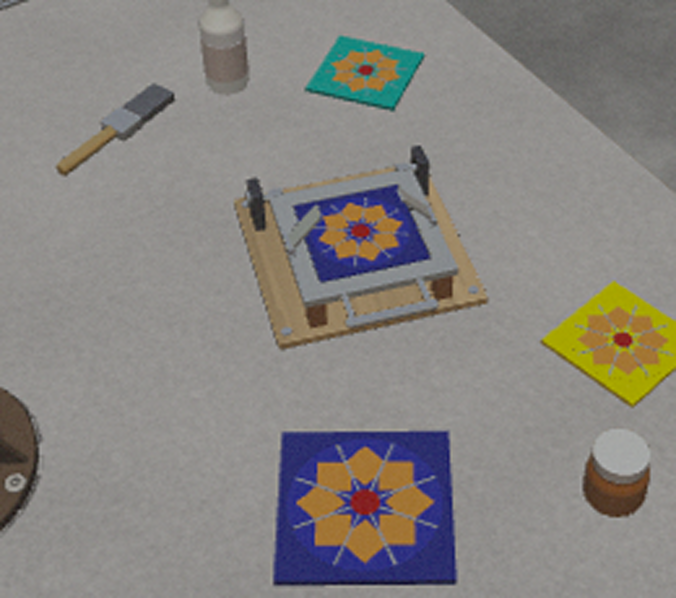

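The side view shows the stand, with the handle bar near full-image pixel (331,246), the near strap at the left (297,212) and the far strap at the right (340,204). The seated panel is the small blue one, and the large loose blue panel is the look-alike. I'll fit the stand pose to the corner points.

```bash
cat >> h.py <<'E'
def w(p,L):
    c,s=np.cos(p[2]),np.sin(p[2]); L=np.array(L,float).reshape(-1,3)
    return L@np.array([[c,s,0],[-s,c,0],[0,0,1]])+[p[0],p[1],0]
E
python3 - <<'E'
from h import *
from scipy.optimize import least_squares
sd=[((281,344),(-125,-200,12)),((487,299),(125,-200,12)),((237,202),(-125,50,12)),((305,299),(-90,-190,60)),((457,267),(90,-190,60)),((392,315),(0,-230,55))]
sc=[((270,243),(125,-200,12)),((443,326),(125,50,12)),((537,201),(-125,50,12)),((290,206),(90,-190,60)),((422,256),(90,-10,60)),((372,123),(-90,-190,60)),((303,151),(0,-230,55))]
I={n:imaging.get_image(n) for n in ['side','scene']}
off={'side':(180,125),'scene':(170,130)}
def res(p):
    r=[]
    for n,l in (('side',sd),('scene',sc)):
        uv=np.array([a for a,_ in l])/2.6+off[n]; L=np.array([b for _,b in l])/1000
        r.append((proj(I[n],w(p,L))-uv).ravel())
    return np.concatenate(r)
best=min((least_squares(res,[.5,.3,y],loss='soft_l1') for y in (0,1.5,3,-1.5)),key=lambda f:f.cost)
p=best.x;print(p,best.cost);print(res(p).reshape(-1,2).round(1).tolist())
np.save('p.npy',p)
L=np.array([[0,0,55],[0,-230,55],[-52,-100,65],[52,-100,65]])/1000
print(w(p,L).round(4))
for n in ('bottle','jar','brush'):
    for o in outline_of('side',n)[:2]:
        x,y,a,b=o['rect']; print(n,at_z(I['side'],(x+a/2,y+b*.9),0).round(3))
E
```

```text
[ 0.57505528  0.09854187 -0.27622435] 14.363682351056413
[[-1.2, -0.8], [0.0, -2.1], [-2.3, -1.8], [-0.5, 0.4], [0.0, -0.6], [-0.1, -1.6], [-1.1, 0.4], [0.0, 0.3], [0.4, -1.8], [-0.8, -1.2], [-2.8, 1.7], [-2.7, -1.6], [-0.5, -0.0]]
[[ 0.5751  0.0985  0.055 ]
 [ 0.5123 -0.1227  0.055 ]
 [ 0.4978  0.0165  0.065 ]
 [ 0.5978 -0.0118  0.065 ]]
bottle [0.578 0.414 0.   ]
jar [ 0.584 -0.433  0.   ]
jar [ 0.511 -0.069  0.   ]
brush [0.387 0.334 0.   ]
```

Call:
{"method": "move_arm", "body": {
  "series": [
    [2.5,-3.8,0.6,0,0,-0.3],
    [2.5,-3.8,0.6,0,0,-0.3],
    [2.5,-3.8,0.6,0,0,-0.3],
    [2.5,-3.8,0.6,0,0,-0.3],
    [2.5,-3.8,0.6,0,0,-0.3],
    [2.5,-3.8,0.6,0,0,-0.3],
    [2.5,-3.8,0.6,0,0,-0.3],
    [2.5,-3.8,0.6,0,0,-0.3]
  ],
  "grip": 0,
  "force": 20
}}

```text
clock: 2.05
position: [0.3456, 0.3023, 0.2943]
ee_rot: [0.432, 3.111, 0.001]
force: [0.3, 0.1, -0.0]
width: 0.348
```

Call:
{"method": "move_arm", "body": {
  "series": [
    [2.5,-3.8,0,0,0,0],
    [2.5,-3.8,0,0,0,0],
    [2.5,-3.8,0,0,0,0],
    [2.5,-3.8,0,0,0,0],
    [2.5,-3.8,0,0,0,0],
    [2.5,-3.8,0,0,0,0],
    [2.5,-3.8,0,0,0,0],
    [2.5,-3.8,0,0,0,0]
  ]
}}

```text
clock: 2.85
position: [0.5456, -0.0016, 0.294]
ee_rot: [0.431, 3.111, 0.001]
force: [0.1, 0.6, -0.5]
width: 0.005
```

```bash
cat >> h.py <<'E'
def wrist(f):
    s=monitor.observe(); im=save('wrist',f); T=np.eye(4); T[:3,:3]=cv2.Rodrigues(np.array(s['ee_rot']))[0]; T[:3,3]=s['position']
    C=np.linalg.inv(T@np.array(im['mount'])); im['rvec']=cv2.Rodrigues(C[:3,:3])[0].ravel(); im['tvec']=C[:3,3]; return im
E
python3 - <<'E'
from h import *
im=wrist('w1.png'); p=np.load('p.npy')
np.save('w1.npy',im,allow_pickle=True)
L=np.array([[-90,-190,60],[90,-190,60],[90,-10,60],[-90,-10,60],[-40,-230,55],[40,-230,55],[-52,-100,65],[52,-100,65]])/1000
print(proj(im,w(p,L)).round(1).tolist())
c=im['color'][:,:,::-1].copy()
for u in proj(im,w(p,L)): cv2.circle(c,tuple(int(v) for v in u),3,(0,255,0),1)
cv2.imwrite('pics/w1m.png',c)
E
```

```text
[[254.7, 105.1], [262.5, 240.2], [391.2, 240.3], [400.1, 105.2], [227.1, 145.7], [232.1, 204.9], [327.3, 136.7], [327.0, 215.5]]
```

View pics/w1m.png

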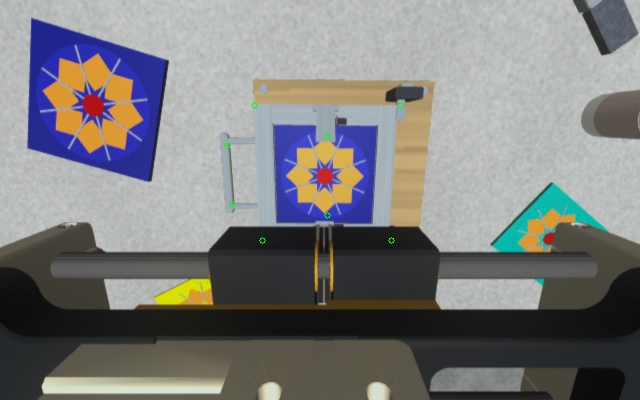

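The handle bar is centred near (227.5,174), about 2.5 mm beyond the model prediction. The near strap at (326,120) lies where the model predicts. Next I press the near strap.

Call:
{"method": "move_arm", "body": {
  "series": [
    [-2.4,0.9,-4,0,0,0],
    [-2.4,0.9,-4,0,0,0],
    [0,0,-4,0,0,0],
    [0,0,-2,0,0,0],
    [0,0,0,0,0,0]
  ]
}}

```text
clock: 3.4
position: [0.4949, 0.018, 0.1515]
ee_rot: [-0.431, -3.107, 0.002]
force: [0.4, 0.3, -0.2]
width: 0.003
```

Call:
{"method": "move_arm", "body": {
  "series": [
    [0,0,-1,0,0,0],
    [0,0,-1,0,0,0],
    [0,0,-1,0,0,0],
    [0,0,-1,0,0,0],
    [0,0,-1,0,0,0],
    [0,0,-1,0,0,0],
    [0,0,-0.8,0,0,0],
    [0,0,0,0,0,0]
  ]
}}

```text
clock: 4.2
position: [0.4963, 0.018, 0.0848]
ee_rot: [-0.432, -3.11, 0.0]
force: [0.7, -0.4, 0.2]
width: 0.008
```

Call:
{"method": "move_arm", "body": {
  "series": [
    [0,0,3.4,0,0,0],
    [0,0,3.3,0,0,0],
    [3.4,-1,0,0,0,0],
    [3.4,-1,0,0,0,0],
    [3.3,-1,0,0,0,0],
    [0,0,0,0,0,0]
  ]
}}

```text
clock: 4.8
position: [0.6012, -0.0136, 0.1522]
ee_rot: [0.433, 3.109, -0.002]
force: [-0.5, -0.4, 0.3]
width: 0.004
```

Call:
{"method": "move_arm", "body": {
  "series": [
    [0,0,-1,0,0,0],
    [0,0,-1,0,0,0],
    [0,0,-1,0,0,0],
    [0,0,-1,0,0,0],
    [0,0,-1,0,0,0],
    [0,0,-1,0,0,0],
    [0,0,-0.7,0,0,0],
    [0,0,0,0,0,0]
  ]
}}

```text
clock: 5.6
position: [0.5976, -0.012, 0.085]
ee_rot: [-0.432, -3.111, 0.0]
force: [-0.4, 0.0, 0.7]
width: 0.004
```

Call:
{"method": "move_arm", "body": {
  "series": [
    [0,0,4,0,0,0],
    [-1,-3,3,0,0,0],
    [-2,-3.5,0,0,0,0],
    [-2,-3.5,0,0,0,0],
    [-3,-1,0,0,0,0],
    [0,0,0,0,0,0]
  ],
  "grip": 0.3
}}

```text
clock: 6.2
position: [0.5139, -0.1249, 0.1556]
ee_rot: [-0.44, -3.108, 0.001]
force: [1.1, -0.2, 0.2]
width: 0.3
```

Run:
```python
from h import *
w1=wrist('w2.png'); im=save('side','sd2.png'); sc=save('scene','sc2.png')
s=monitor.observe(); print(s['position'],s['width'])
p=np.load('p.npy')
a=im['color'][165:265,260:390,::-1]; b=w1['color'][:,:,::-1].copy(); c=sc['color'][160:260,260:390,::-1]
L=np.array([[-40,-230,55],[40,-230,55],[-90,-190,60],[-52,-100,65]])/1000
for u in proj(w1,w(p,L)): cv2.circle(b,tuple(int(v) for v in u),3,(0,255,0),1)
f=lambda x:cv2.resize(x,(390,300),interpolation=cv2.INTER_CUBIC)
cv2.imwrite('pics/m2.png',np.vstack([np.hstack([f(a),f(c)]),cv2.resize(b[:240],(780,292))]))
```

```text
[ 0.51861848 -0.12148696  0.15585244] 0.30158275293461523
```

View pics/m2.png

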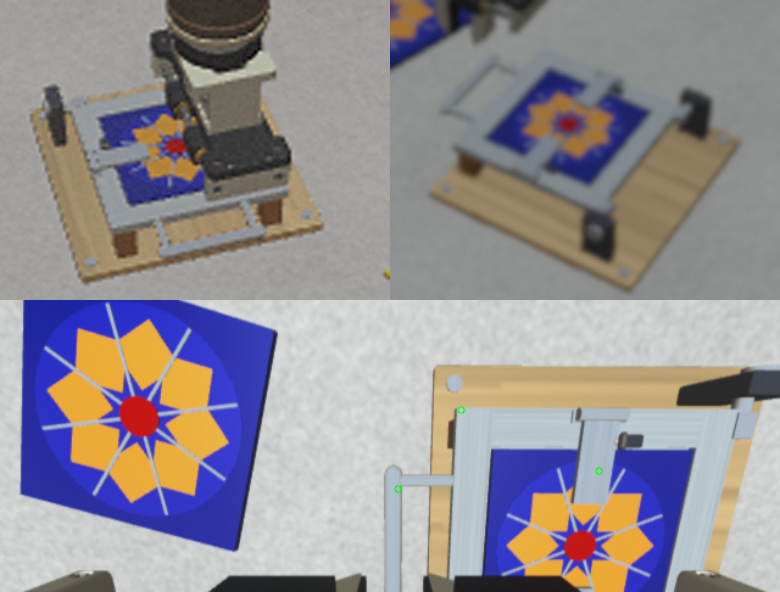

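Both straps look flat in the side and scene views. The bar edge sits at about (322,…) in the wrist picture, 3 mm beyond the model, so I shift by that and descend.

Call:
{"method": "move_arm", "body": {
  "series": [
    [-0.7,-0.4,-2,0,0,0],
    [0,0,-2,0,0,0],
    [0,0,-2,0,0,0],
    [0,0,-1.5,0,0,0],
    [0,0,-1.5,0,0,0],
    [0,0,-1,0,0,0],
    [0,0,0,0,0,0]
  ]
}}

```text
clock: 7.05
position: [0.5108, -0.1252, 0.0545]
ee_rot: [-0.43, -3.11, -0.0]
force: [-0.2, 0.7, 0.2]
width: 0.302
```

Call:
{"method": "move_arm", "body": {
  "series": [
    [0,0,0,0,0,0],
    [0,0,0,0,0,0],
    [0,0,0,0,0,0],
    [0,0,0,0,0,0],
    [0,0,0,0,0,0]
  ],
  "grip": 0,
  "force": 25
}}

```text
clock: 7.55
position: [0.5116, -0.1257, 0.0563]
ee_rot: [0.431, 3.11, 0.001]
force: [1.8, 2.9, 5.4]
width: 0.122
```

Run:
```python
import numpy as np
t=np.concatenate([[0,.03],np.linspace(.08,1.48,24),[1.52,1.54,1.55]])
P=np.c_[-23*np.cos(t)*.2727,-23*np.cos(t)*.962,23*np.sin(t)]
P=np.round((P-P[0])*20)/20
for i,d in enumerate(np.diff(P,axis=0)): print(i//8,round(t[i+1],2),(d.round(2)).tolist()+[0,0,0])
```

```text
0 0.03 [0.0, 0.0, 0.7, 0, 0, 0]
0 0.08 [0.0, 0.05, 1.15, 0, 0, 0]
0 0.14 [0.05, 0.15, 1.4, 0, 0, 0]
0 0.2 [0.1, 0.25, 1.35, 0, 0, 0]
0 0.26 [0.05, 0.3, 1.35, 0, 0, 0]
0 0.32 [0.15, 0.4, 1.35, 0, 0, 0]
0 0.38 [0.1, 0.45, 1.3, 0, 0, 0]
0 0.45 [0.15, 0.55, 1.3, 0, 0, 0]
1 0.51 [0.2, 0.6, 1.25, 0, 0, 0]
1 0.57 [0.2, 0.7, 1.2, 0, 0, 0]
1 0.63 [0.2, 0.75, 1.15, 0, 0, 0]
1 0.69 [0.25, 0.85, 1.1, 0, 0, 0]
1 0.75 [0.25, 0.9, 1.05, 0, 0, 0]
1 0.81 [0.25, 0.95, 1.0, 0, 0, 0]
1 0.87 [0.3, 1.0, 0.95, 0, 0, 0]
1 0.93 [0.3, 1.05, 0.85, 0, 0, 0]
2 0.99 [0.3, 1.1, 0.8, 0, 0, 0]
2 1.05 [0.3, 1.15, 0.75, 0, 0, 0]
2 1.11 [0.35, 1.2, 0.65, 0, 0, 0]
2 1.18 [0.35, 1.2, 0.6, 0, 0, 0]
2 1.24 [0.35, 1.25, 0.5, 0, 0, 0]
2 1.3 [0.4, 1.3, 0.4, 0, 0, 0]
2 1.36 [0.35, 1.3, 0.35, 0, 0, 0]
2 1.42 [0.35, 1.35, 0.25, 0, 0, 0]
3 1.48 [0.4, 1.3, 0.15, 0, 0, 0]
3 1.52 [0.25, 0.9, 0.05, 0, 0, 0]
3 1.54 [0.15, 0.45, 0.05, 0, 0, 0]
3 1.55 [0.05, 0.2, 0.0, 0, 0, 0]
```

Call:
{"method": "move_arm", "body": {
  "series": [
    [0,0,0.7,0,0,0],
    [0,0.05,1.15,0,0,0],
    [0.05,0.15,1.4,0,0,0],
    [0,0,0,0,0,0]
  ]
}}

```text
clock: 7.95
position: [0.5121, -0.1234, 0.0894]
ee_rot: [0.43, 3.11, 0.001]
force: [4.0, 3.1, -4.6]
width: 0.121
```

Call:
{"method": "move_arm", "body": {
  "series": [
    [0.1,0.25,1.35,0,0,0],
    [0.05,0.3,1.35,0,0,0],
    [0.15,0.4,1.35,0,0,0],
    [0.1,0.45,1.3,0,0,0],
    [0.15,0.55,1.3,0,0,0],
    [0,0,0,0,0,0]
  ]
}}

```text
clock: 8.55
position: [0.5175, -0.1049, 0.1558]
ee_rot: [0.431, 3.11, -0.001]
force: [4.0, -2.6, -3.6]
width: 0.121
```

Call:
{"method": "move_arm", "body": {
  "series": [
    [0.2,0.6,1.25,0,0,0],
    [0.2,0.7,1.2,0,0,0],
    [0.2,0.75,1.15,0,0,0],
    [0.25,0.85,1.1,0,0,0],
    [0.25,0.9,1.05,0,0,0],
    [0.25,0.95,1.0,0,0,0],
    [0.3,1.0,0.95,0,0,0],
    [0.3,1.05,0.85,0,0,0]
  ]
}}

```text
clock: 9.35
position: [0.5361, -0.0418, 0.2413]
ee_rot: [0.439, 3.109, -0.008]
force: [-2.6, -14.9, 12.8]
width: 0.124
```

Call:
{"method": "move_arm", "body": {
  "series": [
    [0,0,0,0,0,0],
    [0.3,1.1,0.8,0,0,0],
    [0.3,1.15,0.75,0,0,0],
    [0.35,1.2,0.65,0,0,0],
    [0.35,1.2,0.6,0,0,0],
    [0.35,1.25,0.5,0,0,0],
    [0,0,0,0,0,0],
    [0,0,0,0,0,0]
  ]
}}

```text
clock: 10.15
position: [0.5542, 0.0196, 0.275]
ee_rot: [0.435, 3.107, -0.003]
force: [0.2, -7.9, 15.7]
width: 0.12
```

Call:
{"method": "move_arm", "body": {
  "series": [
    [0.4,1.3,0.5,0,0,0],
    [0.35,1.3,0.4,0,0,0],
    [0.35,1.35,0.3,0,0,0],
    [0.35,1.2,0.15,0,0,0],
    [0.25,0.8,0.05,0,0,0],
    [0,0,0,0,0,0],
    [0,0,0,0,0,0],
    [0,0,0,0,0,0]
  ]
}}

```text
clock: 10.95
position: [0.5715, 0.0802, 0.2877]
ee_rot: [0.434, 3.108, -0.001]
force: [5.3, -2.6, 4.8]
width: 0.12
```

Run:
```python
from h import *
im=save('side','sd3.png'); sc=save('scene','sc3.png'); s=monitor.observe(); print(s['position'],s['force'],s['width'])
h=np.array([.5743,.0956,.0563]); d=s['position']-h; a=d@[.2727,.962,0]; print('angle',np.arctan2(d[2],-a),'r',np.hypot(a,d[2]))
f=lambda x:cv2.resize(x[:,:,::-1],(390,450),interpolation=cv2.INTER_CUBIC)
cv2.imwrite('pics/m3.png',np.hstack([f(im['color'][100:250,260:390]),f(sc['color'][110:260,260:390])]))
```

```text
[0.57151485 0.08014558 0.28768376] [ 6.56003655 -3.01436952  4.75979245] 0.1194502797658966
angle 1.503363015071941 r 0.23191083975493573
```

View pics/m3.png

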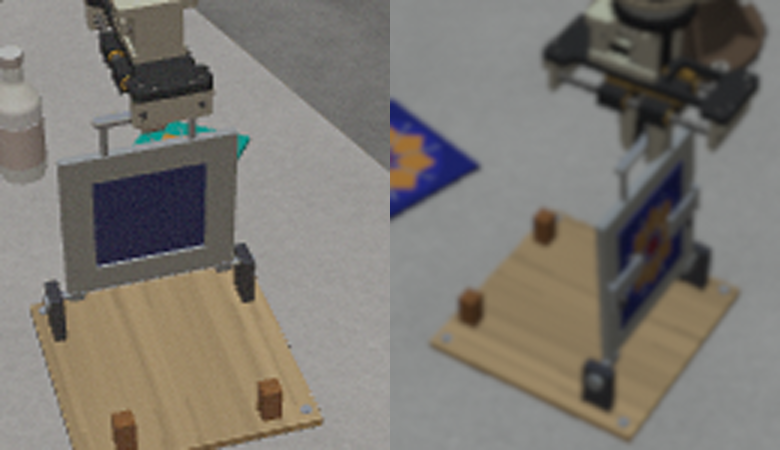

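Upright with both straps flat against the panel in the scene view; estimated angle 1.50. Going the last centimetre.

Call:
{"method": "move_arm", "body": {
  "series": [
    [0.1,0.35,0.05,0,0,0],
    [0.1,0.35,0,0,0,0],
    [0.1,0.35,0,0,0,0],
    [0,0,0,0,0,0],
    [0,0,0,0,0,0],
    [0,0,0,0,0,0],
    [0,0,0,0,0,0],
    [0,0,0,0,0,0]
  ]
}}

```text
clock: 11.85
position: [0.5746, 0.0906, 0.288]
ee_rot: [0.434, 3.108, -0.002]
force: [6.4, -2.9, 2.8]
width: 0.12
```

Run:
```python
from h import *
im=save('side','sd4.png'); sc=save('scene','sc4.png'); s=monitor.observe(); print(s['position'],s['force'],s['width'],abs(s['dq']).max())
p=np.load('p.npy'); p[:2]-=.003*np.array([.2727,.962])
d=s['position']-np.array([.5743,.0956,.0579]); a=d@[.2727,.962,0]; print('angle',np.arctan2(d[2],-a),'r',np.hypot(a,d[2]))
out=[]
for i,(x0,y0) in ((im,(260,100)),(sc,(260,110))):
    c=cv2.resize(i['color'][y0:y0+150,x0:x0+130,::-1],(390,450),interpolation=cv2.INTER_CUBIC)
    for th,col in ((1.55,(0,255,0)),(1.45,(0,0,255)),(1.65,(255,0,0))):
        L=[(x,-r*np.cos(th),.055+r*np.sin(th)) for x,r in ((-.09,.01),(-.09,.19),(.09,.19),(.09,.01))]
        q=((proj(i,w(p,L))-[x0,y0]+.5)*3).astype(np.int32); cv2.polylines(c,[q],True,col,1)
    out.append(c)
cv2.imwrite('pics/m4.png',np.hstack(out))
```

```text
[0.57455433 0.09058384 0.28794454] [ 7.30522796 -2.22726334  2.75903994] 0.12248721249132531 0.002118904160955124
angle 1.5501242051096698 r 0.23009370180938304
```

View pics/m4.png

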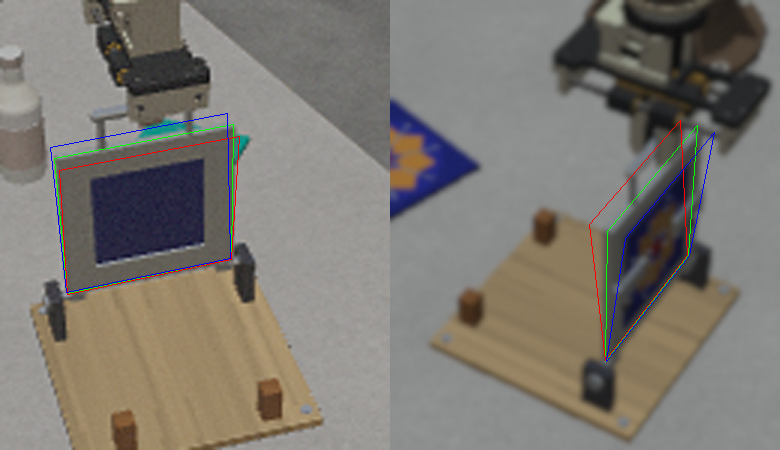

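The 1.55 rad outline (green) coincides with the frame in both views, the arm is still, and the grip is firm. I'm handing in.

```bash
python3 -c "
from h import *
workorder.sign_off(); s=monitor.observe(); print(s['clock'],s['position'],s['force'],s['width'])"
```

```text
the job is handed in; nothing more can be done
the job is handed in; nothing more can be done
```

I pressed both straps shut with the frame lying flat. Then I took the handle bar with 25 N, swung the frame up, and handed the job in with the gripper still holding it upright. It was handed in about 12 s into the 64 s allowed; the system gives no verdict, so these are my own checks.

- **Frame angle:** the TCP position gave 1.550 rad. The 1.55 rad outline matched the frame in both the side and scene pictures. The hinge position behind this figure is only good to a few millimetres, about 0.02 rad.
- **Stillness and grip:** the last joint speeds were about 0.002 rad/s. The opening was 11 mm on the 12 mm bar, so it was held.
- **Straps and panel:** both straps looked flat before the lift, and still did against the upright panel. The panel looked seated. I judged these by eye only, with no joint reading.
- **Bystanders:** the arm path stayed well clear of the bottle, brush and jar. I did not measure them again at the end.
- **Disagreements:**
  - The wrist camera put the bar about 3 mm further out than the first fit from the fixed cameras. I used the wrist value, and the grasp agreed with it.
  - The wrist force rose to about 20 N mid-swing because the path was 2–3 mm off the true arc. I corrected for it, and it was about 8 N at the end, mostly sideways.

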